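# Load the dosing-cylinder carrier and close its lock ring

### The arm

A 6-joint arm with a two-finger parallel gripper is mounted at the origin on a cart in front of the work surface, level with it; the furniture and walls round the work are solid. World frame = base frame: x ahead of the robot, y to its left, z up, the work surface at z = 0. Lengths are in mm, angles in rad, forces in N, time in s.
With the tool pointing down it reaches from about 350 to 875 mm from the base axis. Payload 4.2 kg.
Tool frame: the origin (TCP) lies between the finger pads; the fingertips stand bot.tips_ahead ahead of it and the grasp point (between the pads) lies 6 mm ahead of it (bot.tips_ahead is the distance from the TCP to the fingertips, in mm); z points along the fingers, y is the line along which they close (so a half turn about z gives the same grasp; the last joint's range is limited). The gripper opens to 85 mm and grips with 20 to 120 N. Pads are 22 mm wide; open, the fingers measure 114 mm over their backs; the gripper's body (76 mm by 85 mm) begins 54 mm behind the grasp point. The pads swing forward as they close: fully open they stand 13 mm farther back than shut.
Start: joints at [-1.032, 0.385, 0.008, 0, -1.194, -0.259], TCP at [172.618, -600.668, 256.312] pointing down, gripper open.
Joint ranges: [-3.14, 3.14], [-1.21, 2.06], [-1.07, 1.41], [-3.16, 2.05], [-2.99, -0.16], [-3.1, 3.1]. Speed limits (rad/s): [2.79, 2.79, 3.14, 3.14, 3.14, 3.14].

### API

Orientations are given as a 3x3 rotation matrix whose columns are the frame's x, y, z axes.
In Python, from workcell import bot gives the robot as it stands. Calls block until the motion is done:
- bot.movep(position, orientation): joint-space move of the TCP to a pose.
- bot.servo_line(position, rotation=None, max_speed=150, max_force=None): straight line of the TCP; rotation=None keeps the orientation; max_speed is the mean speed in mm/s. With max_force (N) it stops when the force on the tool has changed by that much, and returns True; else False.
- bot.move_joints(angles): joint-space move.
- bot.gripper_to(opening): finger opening in mm; the grip force is fixed at half the most; returns when the fingers have stopped.
- bot.hold(seconds).
- bot.inverse_kinematics(position, orientation): joint angles nearest the present ones, or None.
- bot.get_state(): the state.
- bot.read_camera(name): name is "side" or "top" or "wrist"; returns a dict with "pixels" (420x560x3 uint8, blue, green, red), "intrinsics" (3x3 intrinsics, pixels), "pose" (4x4, takes a point from camera to world coordinates); the wrist camera has in their place "hand_eye" (4x4, takes a point from camera to tool coordinates, whose origin is the TCP and whose axes are the flange's). Camera axes: x right, y down, z forward; pixel columns grow to the right and rows downward; lengths in mm; the calibration is good to about 2 mm. A picture is of the moment at which its call begins: read the wrist's pose just before it. There is no depth.
A pose or a line that the arm cannot do raises bot.Unreachable and nothing moves.
- bot.sign_off(): hands the job in; it is judged then, once.
The state is a dict: "time": time; "joint_pos": joint angles; "joint_vel": joint speeds; "effort": joint torques, N m; "tool_pos": TCP position; "tool_rot": TCP orientation; "contact_force": force on the tool from outside, world axes, zero at the start; "wrist_torque": the same for the moment, N m; "width": finger opening in mm; "grip_force": force on a finger pad.
Only numpy, scipy, OpenCV 4.12 (cv2) and the standard library are available. Lean on these libraries where they do the work, as an engineer would, in place of code of your own. Each camera call takes 0.05 s, during which the arm holds its last target. There are 200 camera calls.

### The job

Get the carrier ready for transport: turn its red T-handle anticlockwise until the lock ring is fully open, lay the timer that was left on the platform on the clipboard, and stand every tall dosing cylinder upright in the middle of its own station mark on the carrier. Once all of them are in place, turn the T-handle clockwise fully to the locked mark so that the ring's arms lie over the feet. The cylinders are top-heavy: never let one topple, and leave the two reagent bottles where they stand.

Things in the scene. Friction and masses are not known exactly. Their poses are not given: they have to be found in the camera images.
- carrier: fixed round grey platform, 304 mm across and 12 mm thick, with four station marks round a central post. Origin at the centre of its underside, on the axis of the post and lock ring; the stations lie at 45, 135, 225 and 315 degrees from its x axis. The lock ring's arms reach 88 mm from the axis, 18 mm wide, 36 to 44 mm above the bench, and pass 6 mm above the cylinders' feet
- station_1 (a point): centre of one of the four round white station marks with blue rims on the carrier, on its top face, 12 mm above the bench, 110 mm from the carrier's axis
- station_2 (a point): centre of one of the four round white station marks with blue rims on the carrier, on its top face, 12 mm above the bench, 110 mm from the carrier's axis
- station_3 (a point): centre of one of the four round white station marks with blue rims on the carrier, on its top face, 12 mm above the bench, 110 mm from the carrier's axis
- station_4 (a point): centre of one of the four round white station marks with blue rims on the carrier, on its top face, 12 mm above the bench, 110 mm from the carrier's axis
- lock_ring (a joint): lock ring's turn in rad, growing clockwise from above: 0 = fully open (stop; its four arms midway between the stations, yellow pointer at the green mark), 0.785 = locked (stop; an arm over the inner part of each station, yellow pointer at the red mark). Friction 0.08 N m; it stays where left
- ring_handle (a point): middle of the red T-handle on top of the lock ring, on the ring's axis 212 mm above the bench. The handle is a bar 74 mm long (along this frame's x axis, which turns with the ring), 14 mm thick (y) and 24 mm high (200 to 224 mm above the bench), on a sleeve 26 mm across, hub 52 mm across at 36 to 56 mm height
- timer: small white digital timer lying flat, 52 mm (x) by 66 mm (y) by 20 mm high, origin at the centre of its underside. At the start it lies on the carrier's platform, on or close to a station; it may be pinched across its 52 mm
- clipboard: brown clipboard with white paper lying on the bench, fixed, 225 mm (x) by 310 mm (y), board and paper about 3 mm thick; the metal clip, up to 14 mm high, is at its -y end. Origin at the centre of its underside
- cylinder_1: tall top-heavy dosing cylinder, upright: blue foot 64 mm across, 18 mm high; clear tube 24 mm across up to 150 mm; heavy steel head 34 mm across from 150 to 182 mm (the top). Origin at the centre of the underside, z up; its turn does not matter. About 0.2 kg, centre of mass 134 mm up: it topples at 13 degrees; grip it by the head. May be absent
- cylinder_2: tall top-heavy dosing cylinder, upright: blue foot 64 mm across, 18 mm high; clear tube 24 mm across up to 150 mm; heavy steel head 34 mm across from 150 to 182 mm (the top). Origin at the centre of the underside, z up; its turn does not matter. About 0.2 kg, centre of mass 134 mm up: it topples at 13 degrees; grip it by the head. May be absent
- cylinder_3: tall top-heavy dosing cylinder, upright: blue foot 64 mm across, 18 mm high; clear tube 24 mm across up to 150 mm; heavy steel head 34 mm across from 150 to 182 mm (the top). Origin at the centre of the underside, z up; its turn does not matter. About 0.2 kg, centre of mass 134 mm up: it topples at 13 degrees; grip it by the head. May be absent
- cylinder_4: tall top-heavy dosing cylinder, upright: blue foot 64 mm across, 18 mm high; clear tube 24 mm across up to 150 mm; heavy steel head 34 mm across from 150 to 182 mm (the top). Origin at the centre of the underside, z up; its turn does not matter. About 0.2 kg, centre of mass 134 mm up: it topples at 13 degrees; grip it by the head. May be absent
- bottle_green: white reagent bottle with a green cap, 48 mm across, 98 mm high; bystander, leave it alone. Origin at the centre of the underside
- bottle_red: white reagent bottle with a red cap, 38 mm across, 70 mm high; bystander, leave it alone. Origin at the centre of the underside

How it is judged:
By the outcome, as a careful person would: the job done as asked, in the order asked, and still so for the second after the job is handed in, with the robot touching nothing.
Of cylinder_1, cylinder_2, cylinder_3, cylinder_4 only 3 to 4 are there at a start; the rules pass over those that are not, and their reading is None.
At some moment in a run one of timer may be knocked a few centimetres aside while the robot is not near it.
Once in a run the grip may slacken for a moment while it holds something.
It also fails if it takes over 210 s, if anything falls off the work surface, if the arm or the gripper's body presses on something with over 40 N, if the wrist force passes 120 N, or if a joint passes its speed limit or range.

## Working session

There is one attempt and no reset: what is moved stays moved. The work goes in short steps, each a Python script; the robot and the scene stay as the last script left them, time stands still between calls to the robot, and variables do not carry over. Pictures are saved under pics/ and viewed, at most 14 in all, crops included, and the job is handed in when it is done.

```bash
ls; mkdir -p pics
python3 - <<'E'
from workcell import bot
import cv2,numpy as np
for n in("top","side"):
    c=bot.read_camera(n);cv2.imwrite(f"pics/{n}0.png",c["pixels"]);print(n,c["intrinsics"].tolist(),np.round(c["pose"],3).tolist())
c=bot.read_camera("wrist");print(c["hand_eye"],c["intrinsics"][0]);s=bot.get_state();print(s["time"],s["width"],bot.tips_ahead,s["tool_rot"])
E
```

```text
pics
workcell.py
top [[379.95089375646575, 0.0, 278.50947948304236], [0.0, 379.95089375646575, 213.26832475957306], [0.0, 0.0, 1.0]] [[-0.011, -0.99, 0.14, 397.928], [-1.0, 0.007, -0.029, -73.279], [0.028, -0.14, -0.99, 1346.767], [0.0, 0.0, 0.0, 1.0]]
side [[475.79840227285564, 0.0, 277.44318721508995], [0.0, 475.79840227285564, 216.85692899120087], [0.0, 0.0, 1.0]] [[0.972, -0.106, 0.211, 270.043], [-0.236, -0.438, 0.868, -1357.04], [0.0, -0.893, -0.45, 779.345], [0.0, 0.0, 0.0, 1.0]]
[[ 1.72862007e-03 -9.55678042e-01 -2.94408716e-01  7.44262346e+01]
 [ 9.99998419e-01  1.77508149e-03  1.09408900e-04  4.34286606e-01]
 [ 4.18039779e-04 -2.94408439e-01  9.55679599e-01 -1.18091098e+02]
 [ 0.00000000e+00  0.00000000e+00  0.00000000e+00  1.00000000e+00]] [290.50776061   0.         277.05651836]
0.15 85.67173034335248 25.0 [[-9.61150908e-01 -2.76022822e-01 -5.78307438e-04]
 [-2.76023405e-01  9.61149578e-01  1.60297615e-03]
 [ 1.13381950e-04  1.70032837e-03 -9.99998548e-01]]
```

View pics/top0.png

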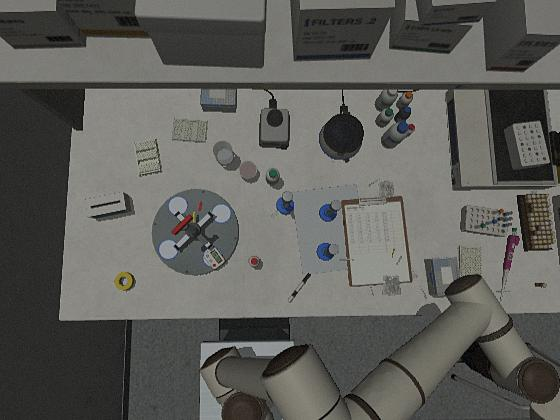

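View pics/side0.png

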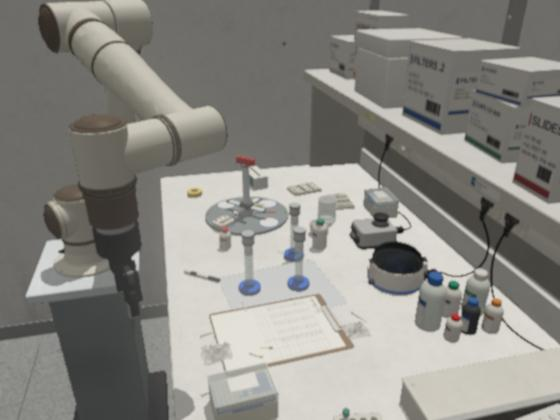

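Top: carrier centred near (195,232), timer at (215,258), red handle near (183,225), three cylinders with feet near (285,207), (327,214), (325,253), clipboard (377,240) with its clip at the top of the image. The side view agrees, showing three cylinders. I'll zoom in.

```bash
cat > h.py <<'E'
from workcell import bot
import cv2,numpy as np
def cam(n):
    s=bot.get_state();c=bot.read_camera(n);K=np.array(c["intrinsics"])
    if n=="wrist":
        T=np.eye(4);T[:3,:3]=s["tool_rot"];T[:3,3]=s["tool_pos"];P=T@np.array(c["hand_eye"])
    else:P=np.array(c["pose"])
    return c["pixels"],K,P
def ray(uv,K,P):
    d=P[:3,:3]@np.linalg.solve(K,[uv[0],uv[1],1.]);return P[:3,3],d/np.linalg.norm(d)
def onz(uv,K,P,z):
    o,d=ray(uv,K,P);return o+d*(z-o[2])/d[2]
def proj(X,K,P):
    q=np.linalg.inv(P)@np.append(X,1);q=K@q[:3];return q[:2]/q[2]
def meet(rays):
    A=0;b=0
    for o,d in rays:
        M=np.eye(3)-np.outer(d,d);A=A+M;b=b+M@o
    X=np.linalg.solve(A,b)
    return X,[np.linalg.norm((np.eye(3)-np.outer(d,d))@(X-o)) for o,d in rays]
def blobs(im,lo,hi,amin=15):
    hsv=cv2.cvtColor(im,cv2.COLOR_BGR2HSV);m=cv2.inRange(hsv,lo,hi)
    if lo[0]==0:m|=cv2.inRange(hsv,(172,lo[1],lo[2]),(180,255,255))
    n,l,st,ce=cv2.connectedComponentsWithStats(m)
    return [(int(st[i,4]),ce[i].round(1).tolist(),st[i,:4].tolist()) for i in range(1,n) if st[i,4]>=amin],l
RED=((0,130,60),(8,255,255));BLUE=((100,120,50),(125,255,255));YEL=((22,120,80),(34,255,255));GRN=((45,80,50),(85,255,255))
def down(a): # tool y axis at world angle a, pointing down
    c,s=np.cos(a),np.sin(a);y=np.array([c,s,0]);z=np.array([0,0,-1.]);return np.c_[np.cross(y,z),y,z]
E
python3 - <<'E'
from h import *
for n in("top","side"):
    im,K,P=cam(n)
    for nm,c in(("red",RED),("blue",BLUE),("grn",GRN),("yel",YEL)):
        print(n,nm)
        for b in blobs(im,*c,6)[0]:
            p=onz(b[1],K,P,10)
            if 250<p[0]<900 and -700<p[1]<500: print(b,p.round(0)[:2])
    x,y,w,h=(140,170,290,130) if n=="top" else (180,140,180,170)
    k=2.7 if n=="top" else 3.3
    cv2.imwrite(f"pics/{n}1.png",cv2.resize(im[y:y+h,x:x+w],None,fx=k,fy=k,interpolation=cv2.INTER_CUBIC))
E
```

```text
top red
(20, [199.8, 206.1], [198, 202, 4, 9]) [615. 166.]
(111, [180.9, 224.3], [172, 215, 20, 19]) [550. 231.]
(31, [253.5, 260.6], [251, 258, 6, 6]) [421. -23.]
(6, [213.8, 264.8], [213, 264, 3, 3]) [408. 114.]
top blue
(12, [319.5, 134.5], [319, 129, 3, 12]) [ 878. -266.]
(14, [323.3, 149.6], [320, 144, 9, 12]) [ 821. -279.]
(14, [169.3, 202.6], [168, 197, 6, 13]) [628. 274.]
(13, [186.4, 205.0], [185, 199, 3, 13]) [619. 214.]
(151, [284.2, 206.5], [276, 198, 18, 16]) [ 611. -133.]
(8, [214.0, 206.8], [212, 204, 6, 7]) [612. 116.]
(161, [326.4, 213.0], [319, 204, 18, 17]) [ 587. -283.]
(9, [161.4, 242.4], [159, 240, 7, 7]) [487. 297.]
(154, [323.1, 251.5], [317, 243, 16, 17]) [ 450. -268.]
(12, [160.0, 253.4], [158, 248, 7, 11]) [449. 301.]
(11, [220.1, 251.1], [217, 248, 6, 8]) [455.  93.]
(8, [176.4, 253.5], [174, 250, 5, 8]) [448. 244.]
(9, [203.1, 254.0], [202, 250, 4, 9]) [446. 152.]
(9, [431.3, 276.7], [431, 273, 2, 8]) [ 359. -647.]
top grn
(46, [272.6, 172.6], [269, 169, 8, 8]) [736. -93.]
(6, [184.2, 215.2], [183, 214, 3, 3]) [583. 221.]
top yel
(22, [193.5, 217.0], [193, 212, 2, 11]) [576. 188.]
(178, [123.2, 280.7], [115, 272, 18, 18]) [357. 423.]
side red
side blue
(13, [286.8, 252.2], [285, 250, 4, 5]) [ 601. -120.]
(17, [290.4, 280.5], [289, 278, 4, 6]) [ 572. -273.]
(35, [304.1, 282.5], [300, 278, 8, 9]) [ 607. -292.]
(14, [256.5, 285.3], [255, 283, 4, 5]) [ 474. -274.]
(12, [422.1, 302.2], [420, 300, 5, 5]) [ 885. -453.]
side grn
(25, [319.6, 221.0], [317, 219, 6, 5]) [768.  59.]
side yel
(6, [189.5, 192.0], [189, 191, 2, 3]) [341. 423.]
```

View pics/top1.png

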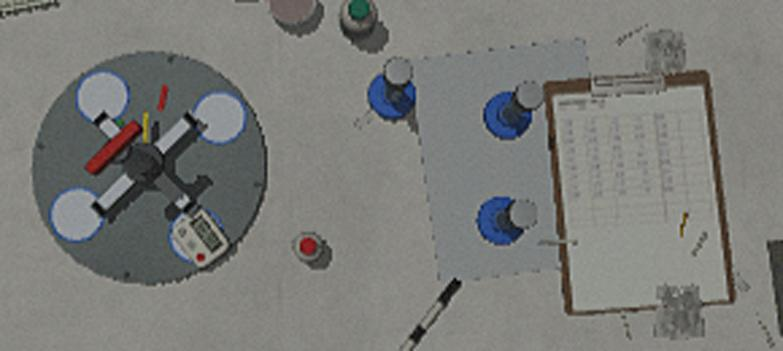

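Top crop: the pointer (yellow, full-image ≈ (193,217)) sits between the green mark (184,215) and red mark (200,206). The timer lies over the lower-right station. The clip is at the +x end of the clipboard. Next, wrist views over the carrier.

Run:
```python
from h import *
im,K,P=cam("top");
for uv in((195,232),): print(onz(uv,K,P,12))
s=bot.get_state();p=s["tool_pos"]
bot.servo_line([p[0],p[1],420])
a=np.pi/2+np.arctan2(180,500)
for i,(x,y) in enumerate(((500,100),(480,240))):
    bot.movep([x,y,420],down(a)); bot.hold(.3)
    im,K,P=cam("wrist");cv2.imwrite(f"pics/w{i}.png",im);np.savez(f"w{i}.npz",im=im,K=K,P=P)
    for nm,c in(("red",RED),("blue",BLUE),("grn",GRN),("yel",YEL)):
        print(i,nm,[(b,onz(b[1],K,P,12).round(0)[:2]) for b in blobs(im,*c,25)[0]])
print(bot.get_state()["time"])
cv2.imwrite("pics/w01.png",np.vstack([cv2.resize(cv2.imread(f"pics/w{i}.png")[:],(400,300)) for i in(0,1)]))
```

```text
[522.70356227 181.06368889  12.        ]
0 red [((148, [216.4, 91.8], [210, 85, 14, 14]), array([422., -37.])), ((679, [335.2, 235.1], [305, 219, 61, 33]), array([593., 254.])), ((53, [288.4, 232.3], [284, 226, 10, 14]), array([618., 166.]))]
0 blue [((1267, [71.6, 58.7], [51, 38, 42, 42]), array([ 454., -274.])), ((1070, [52.9, 137.2], [33, 120, 40, 36]), array([ 591., -287.])), ((851, [135.6, 181.0], [118, 165, 35, 33]), array([ 619., -134.])), ((225, [30.9, 246.4], [2, 226, 44, 54]), array([ 819., -301.]))]
0 grn [((172, [126.2, 253.3], [119, 246, 17, 15]), array([ 770., -121.]))]
0 yel [((661, [473.7, 150.0], [457, 134, 35, 33]), array([359., 422.])), ((54, [305.4, 220.8], [301, 212, 9, 18]), array([585., 189.]))]
1 red [((173, [122.3, 71.1], [115, 64, 15, 15]), array([424., -53.])), ((783, [216.2, 212.3], [187, 195, 59, 35]), array([607., 162.]))]
1 blue [((101, [1.7, 45.7], [0, 33, 6, 25]), array([ 453., -243.])), ((968, [57.3, 165.7], [38, 149, 39, 34]), array([ 619., -133.]))]
1 grn [((174, [39.7, 237.8], [32, 230, 17, 15]), array([ 774., -148.]))]
1 yel [((704, [397.4, 133.1], [381, 116, 35, 35]), array([359., 420.]))]
5.5917
```

View pics/w01.png

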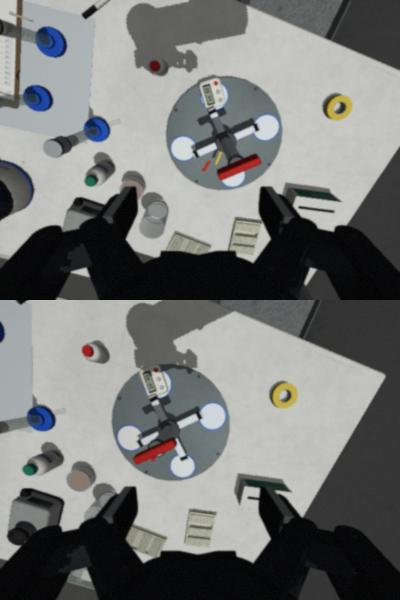

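The wrist views show the whole carrier: handle at (335,235) and (216,212) in full pixels, the timer beside it, and three free station discs.

```bash
cat > carrier.py <<'E'
from h import *
from scipy.optimize import least_squares
def rim(im,K,P,c0):
    _,l=blobs(im,(100,60,60),(128,255,255),1)
    v,u=np.nonzero(l); q=np.array([onz((a,b),K,P,12)[:2] for a,b in zip(u,v)])
    r=np.hypot(*(q-c0).T); return q[(r>60)&(r<152)]
def fit(q,c0,th0):
    def f(p):
        d=[np.hypot(*(q-p[:2]-110*np.array([np.cos(p[2]+k*np.pi/2),np.sin(p[2]+k*np.pi/2)])).T)-p[3] for k in range(4)]
        d=np.array(d);return d[np.abs(d).argmin(0),range(len(q))]
    return least_squares(f,[*c0,th0,27],loss="soft_l1",f_scale=2),f
E
python3 - <<'E'
from carrier import *
R=[]
for i in(0,1):
    z=np.load(f"w{i}.npz");im,K,P=z["im"],z["K"],z["P"]
    b=max(blobs(im,*RED,100)[0]);R.append(ray(b[1],K,P))
    q=rim(im,K,P,np.array([522,181]))
    best=min((fit(q,(522,181),t)[0] for t in np.arange(0,1.57,.2)),key=lambda r:r.cost)
    print(len(q),best.x.round(2),best.cost,np.sqrt(np.mean(best.fun**2)))
    # handle dir
    _,l=blobs(im,*RED,100)
    n,lab,st,_=cv2.connectedComponentsWithStats((l>0).astype(np.uint8));k=1+st[1:,4].argmax()
    v,u=np.nonzero(lab==k);pts=np.c_[u,v].astype(np.float32);r=cv2.boxPoints(cv2.minAreaRect(pts))
    print("handle",np.round([onz(x,K,P,218)[:2] for x in r],0).tolist())
    hsv=cv2.cvtColor(im,cv2.COLOR_BGR2HSV)
X,e=meet(R);print("handle",X,e)
E
```

```text
889 [529.45 182.47   0.6   34.93] 828.4946777427369 1.498916247491278
handle [[550.0, 152.0], [499.0, 204.0], [509.0, 215.0], [561.0, 162.0]]
999 [529.77 182.26   0.6   34.98] 905.4763923224641 1.475207978349655
handle [[551.0, 151.0], [498.0, 205.0], [513.0, 218.0], [567.0, 164.0]]
handle [528.46301264 182.90850722 220.98692288] [np.float64(0.3512123340856894), np.float64(0.35121233408556213)]
```

```bash
cat > turn.py <<'E'
from h import *
C=np.array([529.3,182.5])
def turn(a0,a1,over=4):
    """grip bar with tool y at a0 (deg), turn to a1 + overshoot, stop on moment"""
    r=np.radians
    bot.movep([*C,300],down(r(a0)));bot.gripper_to(60)
    hit=bot.servo_line([*C,229],max_speed=80,max_force=12);print("down",hit,bot.get_state()["tool_pos"].round(1) if hasattr(bot.get_state()["tool_pos"],"round") else bot.get_state()["tool_pos"])
    if hit:return
    bot.gripper_to(5);s=bot.get_state();print("w",s["width"],s["grip_force"],np.round(s["contact_force"],1))
    t0=s["wrist_torque"][2];sg=np.sign(a1-a0);a=a0
    while sg*(a1+sg*over-a)>0:
        a+=sg*min(3,abs(a1+sg*over-a));bot.servo_line([*C,229],down(r(a)),max_speed=100)
        bot.hold(.1);s=bot.get_state();t=s["wrist_torque"][2]-t0;print(round(a,1),round(t,2),np.round(s["contact_force"],1))
        if abs(t)>.6:break
    bot.gripper_to(60);bot.servo_line([*C,300]);print(bot.get_state()["time"])
E
python3 - <<'E'
from turn import *
for a in(30,44,84): print(bot.inverse_kinematics([*C,229],down(np.radians(a))))
turn(44.5,79.4)
E
```

```text
[ 0.62147363  0.29604626 -0.19587698  0.         -1.07887309  3.0437178 ]
[ 0.62147363  0.29604626 -0.19587698  0.         -1.07887309 -2.99512141]
[ 0.62147363  0.29604626 -0.19587698  0.         -1.07887309 -2.29698971]
down False [529.7 182.7 229.6]
w 12.707073298729485 61.954121589660645 [-3.4 -1.9  3.9]
47.5 0.03 [-3.6 -2.5  5.7]
50.5 0.01 [-3.1 -2.3  6. ]
53.5 0.07 [-4.2 -2.2  5.1]
56.5 0.04 [-4.7 -3.2  5.4]
59.5 0.08 [-3.7 -2.   6.1]
62.5 0.07 [-4.7 -2.   5.8]
65.5 0.01 [-4.7 -2.3  5.4]
68.5 0.03 [-4.1 -3.5  5.6]
71.5 0.06 [-4.5 -2.2  5.6]
74.5 0.05 [-4.5 -2.4  5.9]
77.5 0.02 [-4.2 -2.   5. ]
80.5 -0.7 [-3.9 -2.8  5.3]
13.775
```

Ring is at its open stop (moment jump at 80.5°, where I predicted 79.4°). Now the timer.

Run:
```python
from h import *
a=np.pi/2+np.arctan2(110,440)
for i,(x,y) in enumerate(((470,40),(430,110))):
    bot.movep([x,y,330],down(a)); bot.hold(.3)
    im,K,P=cam("wrist");np.savez(f"t{i}.npz",im=im,K=K,P=P)
    u,v=proj([440,115,32],K,P).astype(int);print(u,v)
    cv2.imwrite(f"pics/t{i}.png",im)
im=cv2.resize(np.hstack([cv2.imread("pics/t0.png"),cv2.imread("pics/t1.png")]),(800,300));cv2.imwrite("pics/t01.png",im)
```

```text
332 166
278 181
```

View pics/t01.png

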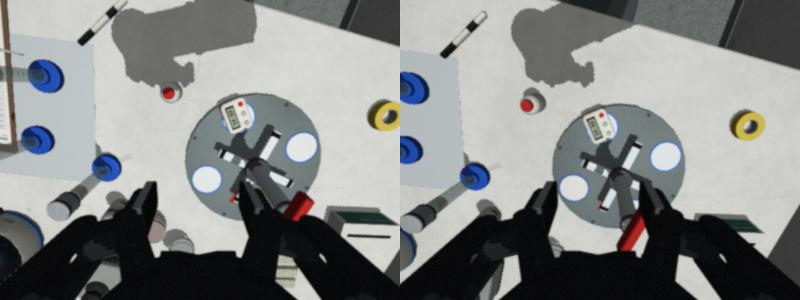

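The ring is open, with its arms midway between the stations. The timer is at about (329,162) in t0 and (277,175) in t1 (full pixels).

```bash
cat > timer.py <<'E'
from h import *
def timer_mask(im,K,P,c,z,r=70):
    m=((im.min(2)>90)&(im[...,2].astype(int)-im[...,0]>6)).astype(np.uint8)
    u,v=proj([*c,z],K,P);ur,_=proj([c[0],c[1]+r,z],K,P)
    w=np.zeros_like(m);cv2.circle(w,(int(u),int(v)),int(abs(ur-u)),1,-1);m&=w
    m=cv2.morphologyEx(m,cv2.MORPH_OPEN,np.ones((3,3),np.uint8))
    n,l,st,ce=cv2.connectedComponentsWithStats(m);k=1+st[1:,4].argmax()
    cs,_=cv2.findContours((l==k).astype(np.uint8),cv2.RETR_EXTERNAL,cv2.CHAIN_APPROX_NONE)
    return max(cs,key=cv2.contourArea)[:,0,:]
def rect(cn,K,P,z):
    q=np.array([onz(p,K,P,z)[:2] for p in cn],np.float32);h=cv2.convexHull(q)
    return cv2.minAreaRect(h)
E
python3 - <<'E'
from timer import *
R=[];out=[]
for i in(0,1):
    z=np.load(f"t{i}.npz");im,K,P=z["im"],z["K"],z["P"]
    cn=timer_mask(im,K,P,(440,115),32);r=rect(cn,K,P,32);print(len(cn),r)
    (cx,cy),_,_=cv2.minAreaRect(cn);R.append(ray((cx,cy),K,P))
    v=im.copy();cv2.drawContours(v,[cn.reshape(-1,1,2)],-1,(0,0,255),1);u0,v0=np.array([cx,cy]).astype(int);out.append(cv2.resize(v[v0-40:v0+40,u0-50:u0+50],None,fx=4,fy=4))
print(meet(R));cv2.imwrite("pics/tz.png",np.hstack(out))
E
```

```text
258 ((433.72100830078125, 110.74410247802734), (64.24813842773438, 49.29182052612305), 37.26108169555664)
132 ((433.6258239746094, 111.47265625), (63.53458023071289, 48.23231506347656), 36.568817138671875)
(array([433.02955089, 110.93880722,  31.71486159]), [np.float64(0.2196085433667901), np.float64(0.21960854336679883)])
```

View pics/tz.png

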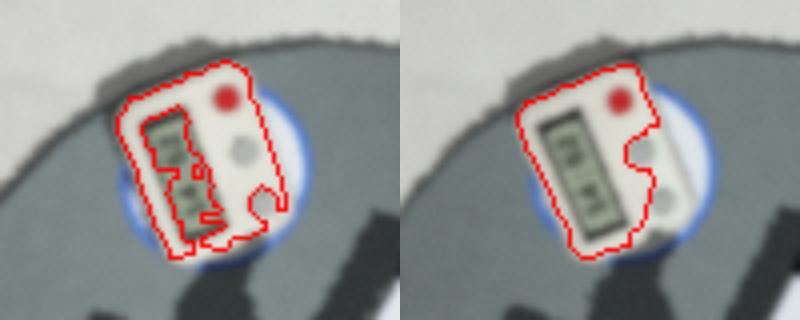

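Outlines fit well: timer at (433.5,111), 64×49 mm, long axis at 37°, top at z≈31.7, as it should be. Pick it.

Run:
```python
from timer import *
im,K,P=cam("top")
cn=[onz(np.array(p)/2.7+[140,170],K,P,3)[:2] for p in((543,85),(708,72),(735,300),(568,314))];cn=np.array(cn);print(cn.round(0),cn.mean(0))
print("sides",[np.linalg.norm(cn[i]-cn[i-1]).round(0) for i in range(4)])
a=np.radians(127);c=[433.5,111]
bot.movep([*c,150],down(a))
im,K,P=cam("wrist")
try: print(rect(timer_mask(im,K,P,c,32),K,P,32))
except Exception as e: print(e)
bot.gripper_to(80)
print(bot.servo_line([*c,38.5],max_speed=80,max_force=10),bot.get_state()["tool_pos"])
bot.gripper_to(30);s=bot.get_state();print(s["width"],s["grip_force"],s["tool_pos"],bot.tips_ahead)
bot.servo_line([c[0],c[1],75],max_speed=60);print(bot.get_state()["width"],bot.get_state()["time"])
```

```text
[[ 630. -339.]
 [ 646. -562.]
 [ 344. -581.]
 [ 329. -361.]] [ 486.94011299 -460.77790031]
sides [np.float64(302.0), np.float64(224.0), np.float64(303.0), np.float64(220.0)]
((431.8077087402344, 109.845458984375), (58.72290802001953, 47.92810821533203), 36.831546783447266)
False [433.77734636 111.18527156  38.91157927]
50.72006540066624 62.67492413520813 [433.7753919  111.15328335  39.21153429] 25.0
50.473268340772464 19.425
```

Run:
```python
from timer import *
bot.servo_line([433.5,111,240]);D=down(np.radians(94.2))
bot.movep([467,-466,240],D);s=bot.get_state();print(s["width"])
bot.servo_line([467,-466,60],max_speed=120)
print(bot.servo_line([467,-466,27],max_speed=25,max_force=4),bot.get_state()["tool_pos"][2])
bot.gripper_to(75);bot.servo_line([467,-466,240]);bot.hold(.2)
bot.movep([485,-330,330],down(np.radians(70)));bot.hold(.2)
im,K,P=cam("wrist");cv2.imwrite("pics/c0.png",im);np.savez("c0.npz",im=im,K=K,P=P)
bot.movep([440,-220,330],down(np.radians(70)));bot.hold(.2)
im2,K,P=cam("wrist");np.savez("c1.npz",im=im2,K=K,P=P)
cv2.imwrite("pics/c01.png",cv2.resize(np.hstack([im,im2]),(800,300)));print(bot.get_state()["time"])
```

```text
50.517664172378744
True 30.296701535526065
29.35
```

View pics/c01.png

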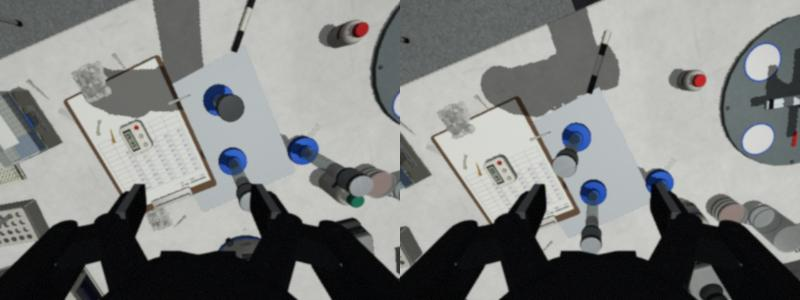

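The timer lies on the paper at about (135,136) in the left half. Three cylinders with blue feet: (218,100), (232,160), (303,150) left; (576,137), (593,192), (660,182) right. There's no fourth.

```bash
cat > cyl.py <<'E'
from h import *
def feet(im,K,P):
    """foot silhouettes: hull centroid cast to mid-height 9, hull size"""
    hsv=cv2.cvtColor(im,cv2.COLOR_BGR2HSV);m=cv2.inRange(hsv,(100,110,40),(125,255,255))
    m=cv2.morphologyEx(m,cv2.MORPH_CLOSE,np.ones((9,9),np.uint8))
    out=[]
    for c in cv2.findContours(m,cv2.RETR_EXTERNAL,cv2.CHAIN_APPROX_NONE)[0]:
        if cv2.contourArea(c)<500:continue
        h=cv2.convexHull(c);M=cv2.moments(h);uv=(M["m10"]/M["m00"],M["m01"]/M["m00"])
        q=np.array([onz(p,K,P,9)[:2] for p in h[:,0]],np.float32)
        out.append((uv,onz(uv,K,P,9)[:2],cv2.minAreaRect(q)[1]))
    return out
E
python3 - <<'E'
from cyl import *
F=[]
for f in("w0","c0","c1"):
    z=np.load(f+".npz")
    for uv,p,sz in feet(z["im"],z["K"],z["P"]):
        print(f,np.round(uv,0),p.round(1),np.round(sz,0)); F.append((p,ray(uv,z["K"],z["P"])))
for g in((452,-271),(590,-286),(619,-134)):
    r=[x[1] for x in F if np.hypot(*(x[0]-g))<25]
    print(len(r),meet(r))
E
```

```text
w0 [135. 181.] [ 620.7 -135.7] [60. 63.]
w0 [ 53. 137.] [ 592.6 -289.2] [60. 69.]
w0 [71. 59.] [ 454.2 -276.6] [61. 67.]
c0 [325. 226.] [ 592.1 -286.8] [60. 63.]
c0 [424. 210.] [ 620.  -133.3] [67. 62.]
c0 [303. 138.] [ 450.2 -276.8] [47. 62.]
c1 [270. 269.] [ 592.5 -287.1] [59. 64.]
c1 [363. 254.] [ 618.2 -133.2] [61. 56.]
c1 [247. 191.] [ 453.7 -274.5] [61. 59.]
3 (array([ 452.67608301, -275.78720483,    9.24115188]), [np.float64(1.608319103661369), np.float64(2.672914945828397), np.float64(1.655001668436904)])
3 (array([ 591.20294653, -286.79737534,   11.99092345]), [np.float64(0.4998066871145672), np.float64(0.3393843470802269), np.float64(0.3086752596717609)])
3 (array([ 618.62869637, -134.06339408,   11.16601714]), [np.float64(1.3035685595008033), np.float64(0.3151653790192442), np.float64(1.6131553848316733)])
```

Feet triangulate to z≈9–12 (mid-foot is 9) and measure about 60–64 mm, as they should. I'll carry low and route around the bottles. First the right-hand cylinder, to the far-left station.

```bash
cat > move.py <<'E'
from cyl import *
C=np.array([529.6,182.4])
def station(d): return C+110*np.array([np.cos(np.radians(d)),np.sin(np.radians(d))])
def pick(c,a):
    D=down(np.radians(a));bot.movep([*c,280],D);bot.gripper_to(85)
    h=bot.servo_line([*c,174],max_speed=100,max_force=8);print("down",h)
    if h:return False
    bot.gripper_to(20);s=bot.get_state();print("grip",s["width"],s["tool_pos"].round(1) if hasattr(s["tool_pos"],"round") else s["tool_pos"])
    bot.servo_line([*c,194],max_speed=50);bot.hold(.2);print("w",bot.get_state()["width"])
    return True
def look(zfoot,name=None):
    s=bot.get_state();im,K,P=cam("wrist")
    if name:cv2.imwrite(name,im)
    t=np.array(s["tool_pos"])
    for uv,_,_ in feet(im,K,P):
        p=onz(uv,K,P,zfoot+9)[:2]-t[:2]
        if np.hypot(*p)<60:print("foot off",p.round(1),np.round(uv))
def carry(pts,z=199,v=110):
    for p in pts:
        bot.servo_line([*p,z],max_speed=v);s=bot.get_state();print(np.round(p),"w",round(s["width"],1),"Fz",np.round(s["contact_force"][2],1))
        bot.gripper_to(20)
def place(p,z=199):
    bot.servo_line([*p,z],max_speed=80);bot.hold(.4)
    h=bot.servo_line([*p,180],max_speed=20,max_force=4);print("touch",h,bot.get_state()["tool_pos"])
def release(p):
    bot.gripper_to(85);bot.hold(.3);bot.servo_line([*p,290],max_speed=120);print(bot.get_state()["time"])
E
python3 - <<'E'
from move import *
print(station(34.4))
if pick((620.3,-134.5),304.4): look(20,"pics/d.png")
print(bot.get_state()["time"])
E
```

```text
[620.36248481 244.54637038]
down False
grip 32.67178225951693 [ 620.7 -134.6  174.5]
w 32.14030931198901
foot off [0.3 0.2] [277. 199.]
35.4167
```

View pics/d.png

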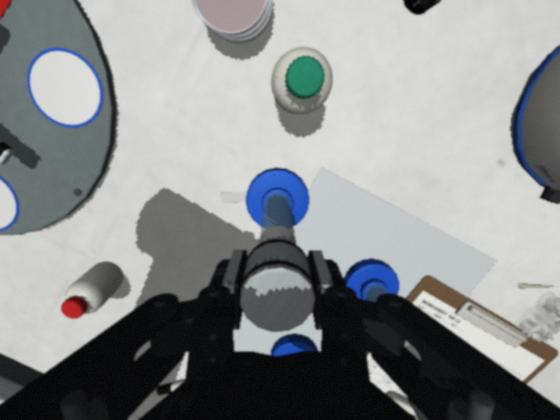

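The held cylinder hangs upright; its foot at (277,199) is 0.3 mm from the tool axis. The green bottle is at (303,80) and the pink jar at (232,10), so I'll check the path against them before carrying.

Run:
```python
from move import *
im,K,P=cam("wrist")
print("jar edge",onz((233,42),K,P,0),onz((197,15),K,P,40),"bottle",onz((300,105),K,P,0))
a=[bot.inverse_kinematics([x,y,199],down(np.radians(304.4))) is not None for x,y in((655,20),(688,150),(672,250))];print(a)
```

```text
jar edge [717.4023004  -16.64531555   0.        ] [712.95943162   8.12395887  40.        ] bottle [ 707.70980215 -102.38423813    0.        ]
[True, True, True]
```

Run:
```python
from move import *
p=station(34.4)
carry([(640,20),(686,140),(672,244)]);place(p);look(12,"pics/e.png")
release(p)
```

```text
[640  20] w 32.4 Fz -1.5
[686 140] w 32.6 Fz -2.4
[672 244] w 32.5 Fz -1.0
touch True [620.24664033 244.38972188 186.4819018 ]
foot off [2.8 1.9] [277. 195.]
43.875
```

Run:
```python
from move import *
p=station(34.4)
bot.movep([560,170,400],down(np.radians(110)));bot.hold(.2)
im,K,P=cam("wrist");np.savez("e0.npz",im=im,K=K,P=P)
u,v=proj([*p,60],K,P).astype(int);print(u,v)
for q in([*p,12],[*p,30],[*p,194]):print(proj(q,K,P).round(0))
x0,y0=max(u-90,0),max(v-80,0)
cv2.imwrite("pics/e1.png",cv2.resize(im[y0:y0+150,x0:x0+180],None,fx=4,fy=4,interpolation=cv2.INTER_CUBIC));print(x0,y0)
print([(np.round(f[0]),f[1].round(1),np.round(f[2])) for f in feet(im,K,P)])
```

```text
306 218
[304. 210.]
[305. 213.]
[317. 254.]
216 138
[(array([304., 210.]), array([620.5, 245.6]), array([69., 70.])), (array([11., 87.]), array([ 590.5, -277.7]), array([62., 41.])), (array([24.,  8.]), array([ 470. , -270.5]), array([26., 69.]))]
```

View pics/e1.png

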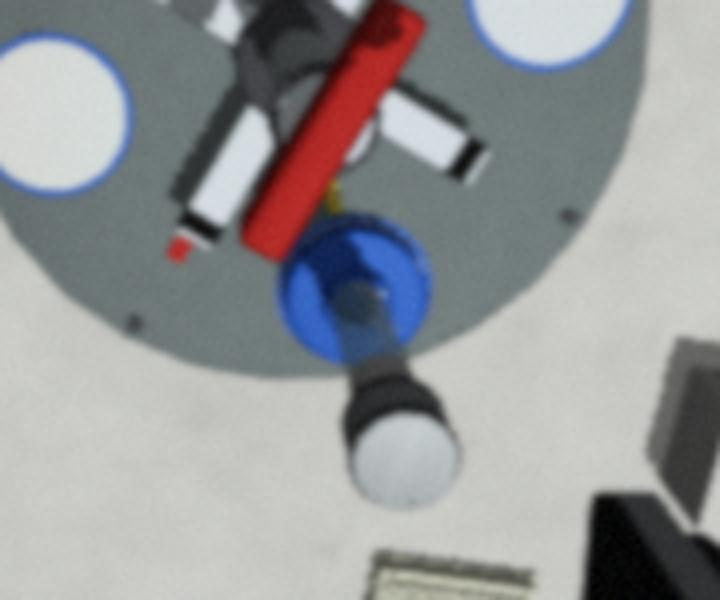

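The cylinder stands upright on its mark: head top at (317,253) against (317,254) predicted. Now the second, from (592,-287) to the station at 304°.

Run:
```python
from move import *
p=station(304.4)
if pick((591.8,-287),214.4):
    look(20);carry([(592,-130),(591.7,20)]);place(p);look(12);release(p)
    a=[bot.inverse_kinematics([x,y,199],down(np.radians(124.4))) is not None for x,y in((454,-276),(510,-80),(500,0),station(214.4))];print(a)
```

```text
down False
grip 32.783867553018375 [ 591.9 -287.2  174.5]
w 32.679744538572784
foot off [ 0.3 -0.6] [278. 197.]
[ 592 -130] w 32.8 Fz -1.8
[592.  20.] w 32.8 Fz -1.8
touch True [591.68494803  91.53510592 186.46043926]
foot off [ 1.8 -2.9] [278. 195.]
59.4583
[True, True, True, True]
```

Run:
```python
from move import *
p=station(214.4)
if pick((454,-275.5),124.4):
    look(20);carry([(510,-80),(500,0),(462,75)]);place(p);look(12);release(p)
    bot.movep([460,60,400],down(np.radians(110)));bot.hold(.2)
    im,K,P=cam("wrist");cv2.imwrite("pics/f.png",im);np.savez("f0.npz",im=im,K=K,P=P)
    for f in feet(im,K,P):print(np.round(f[0]),f[1].round(1),np.round(f[2]))
    for d in(34.4,214.4,304.4):q=station(d);print(d,q.round(1),proj([*q,12],K,P).round(0),proj([*q,194],K,P).round(0))
    im,K,P=cam("top");cv2.imwrite("pics/ftop.png",cv2.resize(im[170:300,140:430],None,fx=2.7,fy=2.7,interpolation=cv2.INTER_CUBIC))
```

```text
down False
grip 32.89674728101147 [ 454.2 -275.6  174.5]
w 32.50918222241915
foot off [-0.8  0.3] [277. 197.]
[510 -80] w 32.2 Fz -1.4
[500   0] w 32.7 Fz -1.3
[462  75] w 32.5 Fz -2.5
touch True [438.77176139 120.25051619 186.44089192]
foot off [-2.8 -2. ] [277. 194.]
71.8833
[268. 238.] [593.6  92.3] [71. 70.]
[313. 165.] [437.7 119. ] [65. 70.]
34.4 [620.4 244.5] [337. 276.] [364. 344.]
214.4 [438.8 120.3] [313. 166.] [333. 190.]
304.4 [591.7  91.6] [268. 238.] [264. 293.]
```

View pics/f.png

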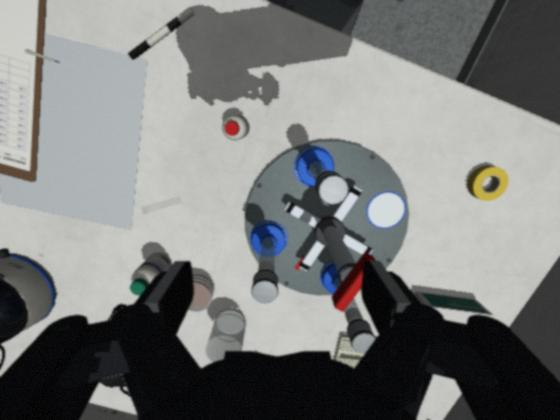

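All three stand upright on their marks at (313,165), (268,238) and (337,276), and one station is free. Now lock the ring.

Run:
```python
from turn import *
turn(259.4,214.4)
bot.movep([440,-120,420],down(np.radians(90)));bot.hold(.2)
im,K,P=cam("wrist");cv2.imwrite("pics/g.png",im)
im,K,P=cam("top");cv2.imwrite("pics/gtop.png",cv2.resize(im[170:300,140:430],None,fx=2.7,fy=2.7,interpolation=cv2.INTER_CUBIC))
```

```text
down False [529.7 182.7 229.6]
w 12.576060793269423 61.4197701215744 [-0.2 -3.4  3. ]
256.4 -0.18 [-1.1 -5.4  5.6]
253.4 -0.17 [-1.2 -6.1  4.5]
250.4 -0.2 [-1.3 -4.5  4.9]
247.4 -0.15 [-1.7 -5.2  6. ]
244.4 -0.18 [-1.5 -5.1  5.7]
241.4 -0.19 [-1.6 -4.6  4.9]
238.4 -0.21 [-1.3 -5.1  5.1]
235.4 -0.16 [-1.4 -5.3  5.1]
232.4 -0.17 [-2.3 -5.2  5.8]
229.4 -0.15 [-1.3 -5.3  6. ]
226.4 -0.16 [-1.5 -4.4  5.2]
223.4 -0.18 [-1.  -5.7  6.3]
220.4 -0.16 [-2.  -4.1  4.8]
217.4 -0.23 [-1.6 -4.9  5.8]
214.4 -0.05 [-1.4 -6.1  5.3]
211.4 1.39 [-1.5 -5.6  5.8]
83.5167
```

View pics/g.png

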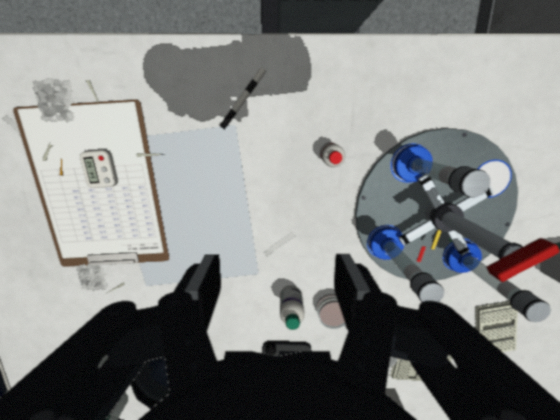

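Locked: the stop was hit at about 214°, the arms lie over all three feet, and the cylinders are upright. The timer at (98,168) is well inside the board. One numeric check of the handle angle and the final poses, then hand in.

Run:
```python
from turn import *
from timer import *
im,K,P=cam("wrist");print("timer",onz((98,168),K,P,23)[:2].round(0))
bot.movep([500,100,420],down(np.radians(110)));bot.hold(.3)
im,K,P=cam("wrist");_,l=blobs(im,*RED,100)
n,lab,st,_=cv2.connectedComponentsWithStats((l>0).astype(np.uint8));k=1+st[1:,4].argmax()
v,u=np.nonzero(lab==k);q=np.array([onz(x,K,P,220)[:2] for x in zip(u,v)],np.float32);r=cv2.minAreaRect(q);print("handle",r)
from cyl import feet
print([(f[1].round(1)) for f in feet(im,K,P)])
print(bot.get_state()["time"])
```

```text
timer [ 448. -437.]
handle ((527.3973999023438, 181.32850646972656), (19.4718017578125, 72.95672607421875), 35.40243911743164)
[array([592.3,  91.3]), array([437. , 114.8])]
86.5417
```

Run:
```python
from move import *
bot.movep([440,-120,420],down(np.radians(90)));bot.hold(.3)
im,K,P=cam("wrist")
for d in(34.4,214.4,304.4):q=station(d);print(d,proj([*q,30],K,P).round(0),proj([*q,194],K,P).round(0))
print([(np.round(f[0]),f[1].round(1),np.round(f[2])) for f in feet(im,K,P)])
cv2.imwrite("pics/h.png",cv2.resize(im[120:330,340:560],None,fx=2.7,fy=2.7))
```

```text
34.4 [465. 259.] [538. 313.]
214.4 [414. 164.] [475. 184.]
304.4 [387. 245.] [431. 294.]
[(array([461., 255.]), array([623., 251.]), array([80., 69.])), (array([385., 242.]), array([594.1,  94.7]), array([74., 70.])), (array([411., 162.]), array([438.5, 123.4]), array([72., 71.]))]
```

View pics/h.png

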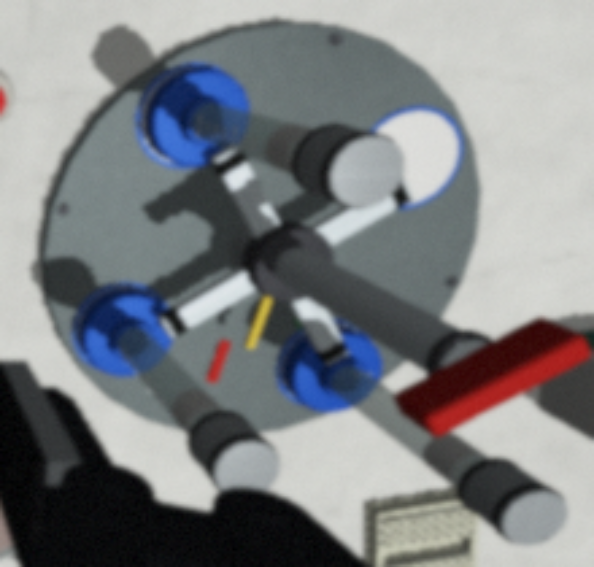

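The heads at (475,183), (431,293) and (536,311) match the upright predictions within 2 px, and the arms lie over the feet with the pointer in line with the red mark.

```bash
python3 -c "
from workcell import bot
print(bot.sign_off())"
```

```text
the job is handed in; nothing more can be done
None
```

The job is handed in: I opened the ring to its stop, laid the timer on the clipboard, stood the three cylinders present (no fourth was there) upright on their own marks and turned the ring back to its locked stop; sign-off gave no verdict.

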